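Shut the care cupboard and draw out the telescoping lint brush

ROBOT

A 6-joint arm with a two-finger parallel gripper is mounted at the origin on the work surface. World frame = base frame: x ahead of the robot, y to its left, z up, the work surface at z = 0. Lengths are in m, angles in rad, forces in N, time in s.
With the tool pointing down it reaches from about 0.25 to 0.725 m from the base axis. Payload 4 kg.
Tool frame: the origin (TCP) lies at the very end of the fingers, on their centre line; the grasp point (between the pads) lies 19 mm behind it; z points along the fingers, y is the line along which they close (so a half turn about z gives the same grasp; the last joint's range is limited). The gripper opens to 85 mm and grips with 20 to 120 N. Pads are 22 mm wide; open, the fingers measure 114 mm over their backs; the gripper's body (76 mm by 85 mm) begins 54 mm behind the grasp point. The pads swing forward as they close: fully open they stand 13 mm farther back than shut.
Start: joints at [1.197, 0.241, 0.005, 1.335, 0, 1.571], TCP at [0.183, 0.465, 0.231] pointing down, gripper open.
Joint ranges: [-2.72, 2.72], [-1.05, 1.87], [-1.09, 1.28], [-1.99, 2.15], [-1.42, 1.44], [-3.14, 3.14]. Speed limits (rad/s): [2.79, 2.79, 3.14, 3.14, 3.14, 3.14].

INTERFACE

Orientations are given as a unit quaternion [x, y, z, w].
In Python, from workcell import telemetry, vision, workorder gives the robot as it stands.
- The arm moves only by the shell command python3 -m inch 'ROWS'. ROWS is JSON, a list of rows, each a list of 3 entries, a list of its own where there are three numbers: the turn, a rotation vector about the tool's x, y, z scaled (see below), then the shift along the tool's x, y, z scaled (see below), then the closure, from -1 (fully open) to 1 (shut). A call has 1 to 10 rows; each row shifts and turns the commanded pose from where the row before left it, along the tool's axes as they then stand; what a row does not reach is not made up. The controller multiplies each number of a shift by 0.3 m and each number of a turn by 360 degrees. A row lasts 1/12 s, in which the tool goes at most 41.7 mm and 7.16 degrees, less where a joint would pass 70% of its speed; a pose out of reach is approached as far as the arm can. A call with a number of a shift or a turn outside -1 to 1 is refused whole. A call with a gripper value outside its range is refused whole. The fingers move at their own pace and stop on an object; the grip force is fixed at half the most. Time passes only in rows, so rows that do not move let the fingers close. It gives the time, the measured TCP pose, the force, the opening and the grip force at its end, in the units of the state.
- telemetry.get_obs(): the state, without advancing time (a new reading comes with each control period).
- vision.camera(name): name is "scene" or "top" or "wrist"; returns a dict with "img" (480x640x3 uint8, red, green, blue), "fov_y" (degrees; the focal length in pixels is half the picture's height over the tangent of half this angle, whatever the lens; pixels are square), "cx", "cy" (the principal point, pixels), "pose" (4x4, takes a point from camera to world coordinates). Camera axes: x right, y up, looking along -z (the intrinsics and any distortion apply to the point x, -y, -z); pixel columns grow to the right and rows downward; lengths in m; the calibration is good to about 2 mm. A picture is of the moment at which its call begins. There is no depth.
- workorder.job_done(): hands the job in; it is judged then, once.
The state is a dict: "clock": time; "joint_pos": joint angles; "joint_vel": joint speeds; "tau": joint torques, N m; "eef_pos": TCP position; "tool_rot": TCP orientation; "ft_force": force on the tool from outside, world axes, zero at the start; "ft_torque": the same for the moment, N m; "grip_width": finger opening in m; "grasp_force": force on a finger pad.
Only numpy, scipy, OpenCV 4.12 (cv2) and the standard library are available. Lean on these libraries where they do the work, as an engineer would, in place of code of your own. Each camera call takes 0.05 s, during which the arm holds its last target. There are 200 camera calls.

TASK

The open door of the little care cupboard is in the way of the lint brush: push the door shut until it snaps home behind its catch and stays flush. Then take the upright telescoping brush by its grip so that you squeeze in the release button, draw it out to its second stop (fully extended), and lift its head clear up out of the holder. Finish while holding the brush like that, extended, upright and in the air, and leave the bottle, the jar and the cup alone.

Things in the scene. Friction and masses are not known exactly. Their poses are not given: they have to be found in the camera images.
- cupboard: Small white metal cupboard, fixed to the table, 160 deep (its x) x 200 wide (its y) x 190 mm high; origin at the centre of its underside. Its open front faces its own -x, the front rim is the plane x = -80 mm. The brush holder stands on its foot plate.
- holder (a point): Centre of the brush holder's rim: a round grey plastic cup fixed to the cupboard's 6 mm steel foot plate, outer radius 37, inner radius 32 mm, rim 36 mm above the table; at x = -140, y = +170 mm in the cupboard's frame.
- door (a joint): Angle of the white door in rad: 0 = shut and flush, 1.57 = straight out from the front; starts between 1.35 and 1.7. Hinged on the front's +y edge. Swings easily (0.04 N m of friction) and stays where left. A sprung catch resists over the last 0.1 rad (about 5 N near the free edge), lets the door snap in below about 0.04 rad and keeps it shut.
- door_hinge (a point): Point on the door's vertical hinge line, 97 mm above the table, at cupboard x = -86, y = +100 mm. Turns with the door: axes parallel to the cupboard's when shut; -y points from hinge to free edge, -x out of the outer face. The door is 12 mm thick (mid-plane on the hinge line) and spans 4 to 194 mm from the hinge and 14 to 180 mm above the table.
- door_push (a point): Point on the door's outer face, 150 mm from the hinge line and 150 mm above the table: a good place to push. Lower down, 55 mm above the table and 165 mm from the hinge, a steel knob of radius 9 mm stands 16 mm out of the face.
- brush: Loose telescoping lint brush, 0.3 to 0.5 kg, upright, head down in the holder. White round head with bristles, radius 28, height 46 mm; steel sleeve of radius 14.5 with black collar (16.5) up to 134 mm; grip above. Origin at the centre of the head's underside (6 mm above the table at the start), z up along the stick. Turned within 1.2 rad of the cupboard's axes.
- brush_grip (a point): Centre of the grip, 170 mm above the brush's underside when retracted, moving with it; axes as the brush's. White block 36 wide (x), 22 thick (y), 68 mm high on a rod sliding in the sleeve. The black button, 18 wide x 36 mm high, centred on its broad +y face, stands 5 mm proud (27 mm thick there). Take it from above, fingers closing along y: one on the button, one on the other face.
- brush_rod (a joint): How far the grip is drawn out in m: 0 = retracted, 0.040 = first stop, 0.080 = second stop and end of travel. Locked at each stop unless the button is pressed; let out between stops, it snaps in at the next. With the button in, it slides with 0.6 N of friction, so the head's weight keeps it down in the holder, or hanging, while the grip is raised.
- brush_button (a joint): Travel of the release button in m: 0 = out (locked), 0.005 = fully in, flush with the face; frees the rod from about 0.0035. Spring: 1.75 N at the start, 5.3 N fully in, so grip with 15 N or more.
- detergent: Loose white detergent bottle, radius 36 mm, 200 mm high, to leave alone. Origin at the centre of its underside.
- tabs_jar: Loose white jar, radius 42 mm, 100 mm high, to leave alone. Origin at the centre of its underside.
- dose_cup: Loose grey dosing cup, rim radius 30 mm, 50 mm high, to leave alone. Origin at the centre of its underside.
Things that resemble listed ones, but are neither listed nor needed, are in the scene too. What is shaped like the brush but orange is not meant.

How it is judged:
On the way, in this order (a step that is already met when the one before it is completed fails the run):
1. the cupboard door is shut and seated behind its catch (value of joint door below 0.03 rad and value of joint brush_rod below 0.02 m), for 0.2 s.
2. the brush, held in the fingers, is drawn out to its second stop (value of joint brush_rod above 0.075 m and contact force between the fingers and brush above 2 N), for 0.2 s.
At the end, for the whole second after the job is handed in: The door is within 0.03 rad of shut, the rod is within 5 mm of its second stop, the brush is gripped in the fingers and still, within 20 degrees of upright, its head's underside more than 42 mm above the table (the holder's rim is at 36 mm) and touching neither holder nor cupboard (all of step 2 and value of joint door below 0.03 rad and height (world z) of brush above 0.042 m and angle between brush's own z axis and vertical below 0.35 rad and contact force between cupboard and brush below 0.1 N and linear speed of brush below 0.05 m/s); the arm keeps its last pose, push and grip.
It fails at once if the bottle, the jar or the cup is shifted by more than 3 cm or tipped over (distance of any of detergent, tabs_jar, dose_cup from where it was at the start of the episode above 0.03 m or angle between any of detergent, tabs_jar, dose_cup's own z axis and vertical above 0.5 rad).
It also fails if it takes over 61 s, if anything falls off the work surface, if the arm or the gripper's body presses on something with over 40 N, if the wrist force passes 120 N, or if a joint passes its speed limit or range.

## Working session

There is one attempt and no reset: what is moved stays moved. The work goes in short steps, Python scripts to look and compute and a shell command to move; the robot and the scene stay as the last step left them, time stands still between calls to the robot, and variables do not carry over. Pictures are saved under pics/ and viewed, at most 10 in all, crops included, and the job is handed in when it is done.

```bash
ls; mkdir -p pics; cat > h.py <<'E'
import numpy as np, cv2
from workcell import telemetry, vision, workorder
def snap(n,f):
    c=vision.camera(n); cv2.imwrite(f'pics/{f}.png',c['img'][:,:,::-1]); np.savez(f'pics/{f}.npz',**{k:v for k,v in c.items()}); return c
def load(f): return np.load(f'pics/{f}.npz',allow_pickle=True)
def K(c): return 240/np.tan(np.radians(float(c['fov_y']))/2)
def onz(c,u,v,z):
    f=K(c); d=c['pose'][:3,:3]@np.array([(u-c['cx'])/f,-(v-c['cy'])/f,-1]); o=c['pose'][:3,3]; return o+d*(z-o[2])/d[2]
def proj(c,p):
    q=c['pose'][:3,:3].T@(np.array(p)-c['pose'][:3,3]); f=K(c); return (float(c['cx'])+f*q[0]/-q[2], float(c['cy'])-f*q[1]/-q[2])
E
python3 - <<'E'
from h import *
for n in('scene','top'):
    c=snap(n,n+'1'); print({k:(v if k!='pose' else np.round(v,3)) for k,v in c.items() if k!='img'})
print(telemetry.get_obs())
E
```

```text
pics
{'fov_y': 57.95444542760544, 'cx': 328.9897094016819, 'cy': 237.7744952705375, 'pose': array([[ 0.897, -0.279,  0.343,  0.868],
       [ 0.442,  0.549, -0.709, -0.646],
       [ 0.01 ,  0.788,  0.616,  0.674],
       [ 0.   ,  0.   ,  0.   ,  1.   ]])}
{'fov_y': 53.16061420540712, 'cx': 314.077044597115, 'cy': 236.90182683064103, 'pose': array([[-0.006,  0.995, -0.103,  0.467],
       [-0.999, -0.01 , -0.037, -0.012],
       [-0.037,  0.103,  0.994,  1.095],
       [ 0.   ,  0.   ,  0.   ,  1.   ]])}
{'clock': 0.1, 'joint_pos': array([1.19697162e+00, 2.41366405e-01, 3.88495630e-03, 1.33517128e+00,
       4.48104354e-05, 1.57078153e+00]), 'joint_vel': array([-0.00109897, -0.00253671,  0.00533538, -0.00073003,  0.00136156,
       -0.00094819]), 'tau': array([ 3.32743957e-04, -3.73137903e+01,  2.53009969e+01,  1.08572285e-02,
        4.02799628e-06,  1.56131881e-07]), 'eef_pos': array([0.18237886, 0.46496942, 0.23049751]), 'tool_rot': array([ 1.85818589e-01,  9.82583630e-01, -9.07870750e-04, -1.94505761e-04]), 'ft_force': array([-0.08250023,  0.80300929,  0.29944677]), 'ft_torque': array([-0.02308478,  0.01908913, -0.03394228]), 'grasp_force': 0.0, 'grip_width': 0.08531959646080993}
```

View pics/scene1.png

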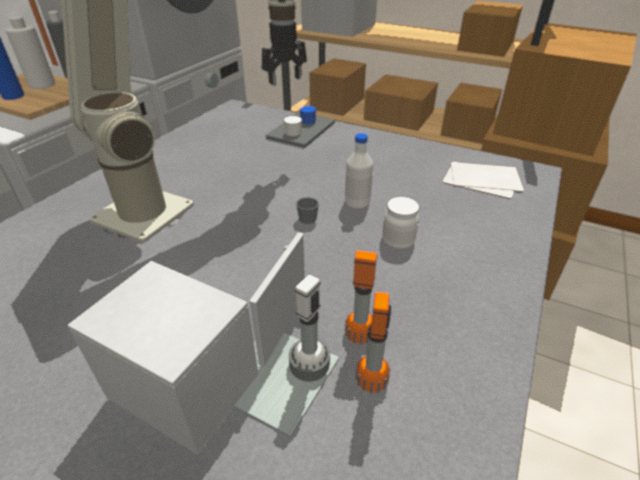

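View pics/top1.png

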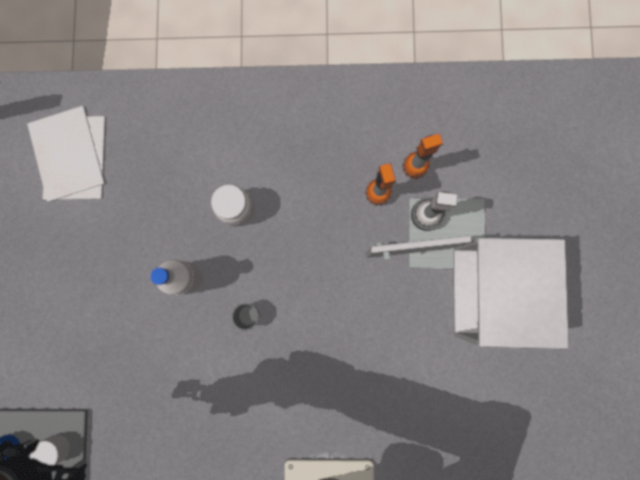

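The scene picture shows the cupboard at about (165,350), its open door at (280,300), and the white-gripped brush from head (309,358) to grip (308,298). Two orange look-alikes stand at (362,300) and (377,340).

In the top picture the brush's head is at (428,215) and its grip at (447,199), and the orange ones are at (380,185) and (425,155). The brush meant is the white one beside the door on the foot plate. I'll confirm that in an enlarged crop.

```bash
python3 - <<'E'
import cv2,numpy as np
t=cv2.imread('pics/top1.png')[170:290,360:580]; s=cv2.imread('pics/scene1.png')[230:430,70:350]
cv2.imwrite('pics/tc.png',cv2.resize(t,(770,420),interpolation=cv2.INTER_CUBIC))
cv2.imwrite('pics/sc.png',cv2.resize(s,(784,560),interpolation=cv2.INTER_CUBIC))
E
```

```text
(no output)
```

View pics/tc.png

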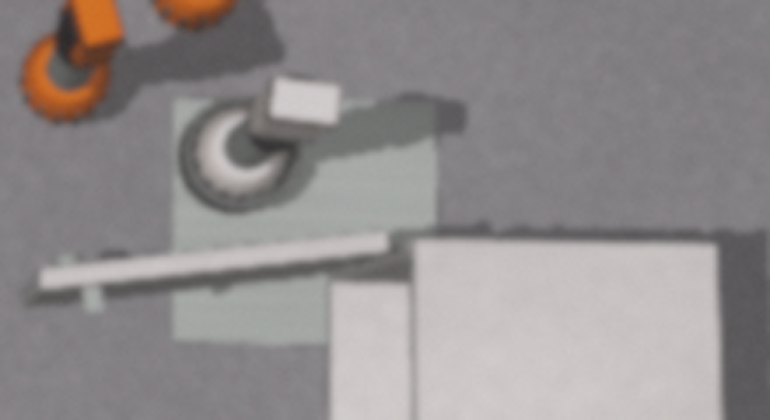

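View pics/sc.png

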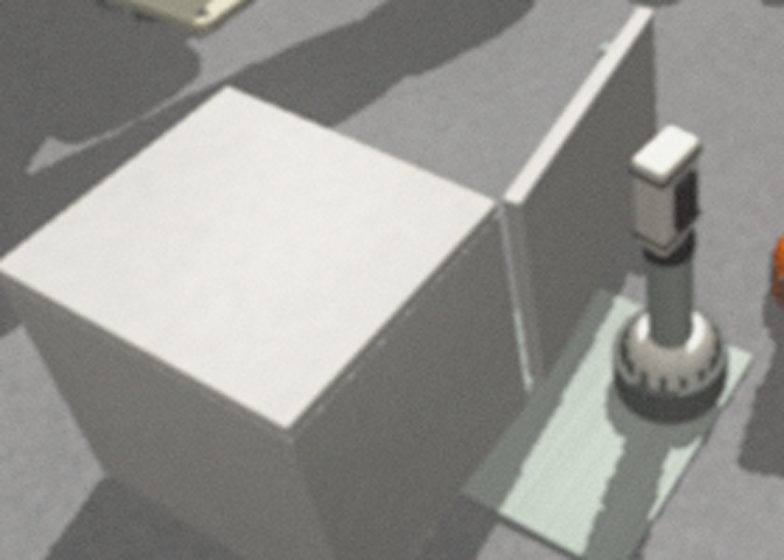

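The crops confirm it. The white-gripped brush has its grip top at (447,199) in the top picture and its black button on the world +x side. It stands on the plate next to the door, and the orange ones are the look-alikes. Next I'll fit the poses from the corners.

```bash
cat > fit.py <<'E'
from h import *
from scipy.optimize import least_squares
T=load('top1');S=load('scene1')
t=lambda u,v:np.array([360+u/3.5,170+v/3.5]); s=lambda u,v:np.array([70+u/2.8,230+v/2.8])
def rot(a): return np.array([[np.cos(a),-np.sin(a),0],[np.sin(a),np.cos(a),0],[0,0,1]])
def res(X,P,obs):
    R=rot(X[2]);return np.concatenate([np.array(proj(c,R@p+[X[0],X[1],0]))-o for c,p,o in zip([a for a,_,_ in obs],[P[i] for _,i,_ in obs],[o for _,_,o in obs])])
def fit(P,obs,x0):
    r=least_squares(lambda X:res(X,P,obs),x0);print('resid',np.round(r.fun,1));return r.x
Pc=np.array([[-.08,.1,.19],[.08,.1,.19],[-.08,-.1,.19],[.08,-.1,.19]])
oc=[(T,0,t(413,240)),(T,1,t(718,243)),(T,2,np.array([479.5,347])),(T,3,np.array([567,347])),
 (S,0,s(497,204)),(S,2,s(228,87)),(S,1,s(290,432)),(S,3,s(1,265))]
C=fit(Pc,oc,[.4,-.4,-1.57]);print('cup',C)
Pg=np.array([[-.018,.011,.21],[.018,.011,.21],[.018,-.011,.21],[-.018,-.011,.21]])
og=[(T,0,t(275,77)),(T,1,t(341,84)),(T,2,t(337,126)),(T,3,t(269,119)),(S,0,s(701,140)),(S,1,s(662,181)),(S,2,s(632,163)),(S,3,s(673,126))]
G=fit(Pg,og,[.5,-.25,-1.6]);print('brush',G)
H=rot(C[2])@[-.14,.17,0]+[C[0],C[1],0];print('holder',H)
h=rot(C[2])@[-.086,.1,0]+[C[0],C[1],0];print('hinge',h)
r=least_squares(lambda a:np.concatenate([np.array(proj(c,h+rot(C[2]-a[0])@np.array(p)))-o for c,p,o in [
 (T,[-.006,-.194,.18],t(40,268)),(T,[.006,-.194,.18],t(42,291)),(S,[-.006,-.194,.18],s(652,13)),(S,[.006,-.194,.18],s(638,6)),(S,[-.006,-.004,.18],s(517,205))]]),[1.5])
print('door',r.x,np.round(r.fun,1)); A=r.x[0]
for a in (A,1.2,.9,.6,.3,.1,0): 
    R=rot(C[2]-a); print(round(a,2),'push pt',np.round(h+R@[-.006,-.15,.15],3),'n',np.round(R@[-1,0,0],3))
for n,p in (('o1',(386,175)),('o2',(431,141))): print(n,onz(T,*p,.21))
for n,p,z in (('jar',(230,204),.1),('cup',(246,316),.05),('det',(160,276),.2)): print(n,onz(T,*p,z))
E
python3 fit.py
```

```text
resid [-0.4 -2.2 -0.5 -1.4 -0.6 -2.   1.   0.4  0.6 -1.6  0.1 -1.  -1.1 -1.6
 -3.1 -0.1]
cup [ 0.45657075 -0.36298196 -1.59971475]
resid [ 0.1 -1.7  0.7 -1.3  0.6 -1.6  0.5 -2.2 -0.5 -0.9 -0.5 -1.9 -1.4 -1.4
 -1.9 -1.5]
brush [ 0.63021202 -0.22807593 -1.71489076]
holder [ 0.63054769 -0.22795594  0.        ]
hinge [ 0.55901558 -0.27990936  0.        ]
door [1.42975608] [-0.8 -0.5 -0.6 -0.8  0.  -1.8 -0.9 -0.7  1.2 -0.7]
1.43 push pt [ 0.548 -0.13   0.15 ] n [0.994 0.112 0.   ]
1.2 push pt [ 0.514 -0.137  0.15 ] n [0.942 0.335 0.   ]
0.9 push pt [ 0.474 -0.156  0.15 ] n [0.801 0.599 0.   ]
0.6 push pt [ 0.441 -0.187  0.15 ] n [0.588 0.809 0.   ]
0.3 push pt [ 0.419 -0.226  0.15 ] n [0.323 0.946 0.   ]
0.1 push pt [ 0.411 -0.255  0.15 ] n [0.129 0.992 0.   ]
0 push pt [ 0.409 -0.27   0.15 ] n [0.029 1.    0.   ]
o1 [ 0.67398597 -0.11519786  0.21      ]
o2 [ 0.73778863 -0.20068477  0.21      ]
jar [0.64210223 0.20183489 0.1       ]
cup [0.40470781 0.17469693 0.05      ]
det [0.48875354 0.31150753 0.2       ]
```

The fit holds up: the brush comes out within 1 mm of where the cupboard fit puts the holder. The door angle is 1.43 rad, inside the stated 1.35–1.7. I'll turn the tool to the grasp yaw while rising and closing the fingers.

```bash
cat >> h.py <<'E'
from scipy.spatial.transform import Rotation as Rr
def to(*ts,yaw=None):
    "units of shift in tool axes from measured pose through waypoints, and turn units to yaw of tool y"
    o=telemetry.get_obs(); R=Rr.from_quat(o['tool_rot']).as_matrix(); p=o['eef_pos']
    print('t',round(o['clock'],2),'tcp',np.round(p,4),'y-ang',round(np.arctan2(R[1,1],R[0,1]),4),'z',np.round(R[:,2],3),'F',np.round(o['ft_force'],1),'w',o['grip_width'],o['grasp_force'])
    for t in ts: print(np.round(t,3),np.round(R.T@(np.array(t)-p)/.3,4)); p=np.array(t)
E
python3 -m inch '[[[0,0,0.0195],[0,0,-0.01],1],[[0,0,0.0195],[0,0,-0.01],1],[[0,0,0.0195],[0,0,-0.01],1],[[0,0,0.0195],[0,0,-0.01],1],[[0,0,0.0195],[0,0,-0.01],1],[[0,0,0.0195],[0,0,-0.01],1],[[0,0,0.0195],[0,0,-0.01],1],[[0,0,0.0195],[0,0,-0.01],1],[[0,0,0.0195],[0,0,-0.01],1],[[0,0,0.0195],[0,0,-0.01],1]]'
python3 -m inch '[[[0,0,0.0183],[0,0,0],1],[[0,0,0],[0,0,0],1]]'
python3 -c "
from h import *
to((.585,-.06,.26),(.587,-.135,.26),(.587,-.135,.14))"
```

```text
clock: 0.93
eef_pos: [0.1825, 0.4651, 0.2609]
tool_rot: [0.719, 0.695, -0.001, 0.0]
ft_force: [-0.7, -0.1, 0.2]
grip_width: 0.0002
grasp_force: 0.0
clock: 1.1
eef_pos: [0.1825, 0.4653, 0.261]
tool_rot: [0.756, 0.654, -0.0, 0.0]
ft_force: [-0.1, -0.7, 0.1]
grip_width: 0.0
grasp_force: 0.0
t 1.1 tcp [0.1825 0.4653 0.261 ] y-ang -0.145 z [-0.    -0.001 -1.   ] F [-0.1 -0.7  0.1] w 3.718088347201614e-05 0.0
[ 0.585 -0.06   0.26 ] [-1.5387  1.5805  0.0042]
[ 0.587 -0.135  0.26 ] [-2.464e-01  4.270e-02  2.000e-04]
[ 0.587 -0.135  0.14 ] [3.e-04 1.e-04 4.e-01]
```

```bash

python3 -m inch '[[[0,0,0],[-0.077,0.079,0],1],[[0,0,0],[-0.077,0.079,0],1],[[0,0,0],[-0.077,0.079,0],1],[[0,0,0],[-0.077,0.079,0],1],[[0,0,0],[-0.077,0.079,0],1],[[0,0,0],[-0.077,0.079,0],1],[[0,0,0],[-0.077,0.079,0],1],[[0,0,0],[-0.077,0.079,0],1],[[0,0,0],[-0.077,0.079,0],1],[[0,0,0],[-0.077,0.079,0],1]]'
python3 -m inch '[[[0,0,0],[-0.077,0.079,0],1],[[0,0,0],[-0.077,0.079,0],1],[[0,0,0],[-0.077,0.079,0],1],[[0,0,0],[-0.077,0.079,0],1],[[0,0,0],[-0.077,0.079,0],1],[[0,0,0],[-0.077,0.079,0],1],[[0,0,0],[-0.077,0.079,0],1],[[0,0,0],[-0.077,0.079,0],1],[[0,0,0],[-0.077,0.079,0],1],[[0,0,0],[-0.077,0.079,0],1]]'
python3 -m inch '[[[0,0,0],[-0.06,0.01,0],1],[[0,0,0],[-0.06,0.01,0],1],[[0,0,0],[-0.06,0.01,0],1],[[0,0,0],[-0.06,0.01,0],1],[[0,0,0],[0,0,0],1]]'
python3 -c "
from h import *
to((.587,-.135,.26),(.587,-.135,.14)); snap('scene','s2')"
```

```text
clock: 1.93
eef_pos: [0.3847, 0.2014, 0.2611]
tool_rot: [0.755, 0.656, -0.0, -0.0]
ft_force: [0.9, 0.8, 0.2]
grip_width: -0.0002
grasp_force: 0.0
clock: 2.77
eef_pos: [0.5863, -0.0609, 0.2607]
tool_rot: [0.755, 0.656, -0.0, -0.0]
ft_force: [0.9, -0.5, 0.8]
grip_width: -0.0003
grasp_force: 0.0
clock: 3.18
eef_pos: [0.587, -0.1357, 0.2603]
tool_rot: [0.756, 0.654, -0.001, -0.0]
ft_force: [-0.2, -0.0, -0.5]
grip_width: 0.0001
grasp_force: 0.0
t 3.18 tcp [ 0.587  -0.1357  0.2603] y-ang -0.1441 z [-0.002 -0.001 -1.   ] F [-0.2 -0.  -0.5] w 0.00010141783437028866 0.0
[ 0.587 -0.135  0.26 ] [ 0.0022 -0.0003  0.0008]
[ 0.587 -0.135  0.14 ] [0.0005 0.0006 0.4   ]
```

View pics/s2.png

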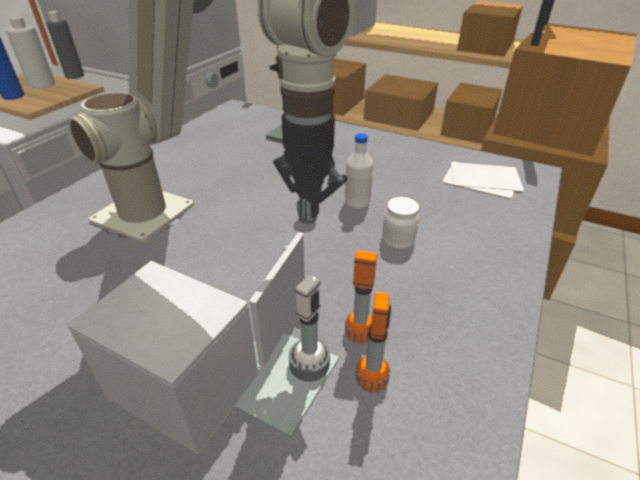

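The closed fingertips are at (308,218), above the gap between the door's free end (302,240) and the nearer orange brush (365,260). Going down and then pushing along the arc.

```bash

python3 -m inch '[[[0,0,0],[0,0,0.08],1],[[0,0,0],[0,0,0.08],1],[[0,0,0],[0,0,0.08],1],[[0,0,0],[0,0,0.08],1],[[0,0,0],[0,0,0.08],1],[[0,0,0],[0,0,0],1]]'
python3 - <<'E'
import io,contextlib
with contextlib.redirect_stdout(io.StringIO()): from fit import *
from h import to
to(*[h+rot(C[2]-a)@[-.021,-.15,.14] for a in (1.43,1.2,1.0,.8,.6,.4,.25,.12,.05,0)])
E
```

```text
clock: 3.73
eef_pos: [0.5836, -0.1305, 0.1356]
tool_rot: [0.755, 0.656, -0.003, -0.005]
ft_force: [-0.4, -0.4, -0.2]
grip_width: 0.0
grasp_force: 0.0
t 3.73 tcp [ 0.5836 -0.1305  0.1356] y-ang -0.1403 z [-0.011  0.003 -1.   ] F [-0.4 -0.4 -0.2] w 1.7927731587092135e-05 0.0
[ 0.563 -0.129  0.14 ] [-0.0029 -0.0685 -0.0141]
[ 0.529 -0.132  0.14 ] [-0.0262 -0.1129  0.0012]
[ 0.5   -0.141  0.14 ] [-0.0432 -0.0911  0.0009]
[ 0.473 -0.155  0.14 ] [-0.0605 -0.0807  0.0008]
[ 0.45  -0.175  0.14 ] [-0.0753 -0.067   0.0006]
[ 0.431 -0.198  0.14 ] [-0.0871 -0.0508  0.0004]
[ 0.421 -0.218  0.14 ] [-0.071  -0.0261  0.0002]
[ 0.414 -0.237  0.14 ] [-0.0641 -0.0138  0.0001]
[ 0.411 -0.247  0.14 ] [-0.0351 -0.004  -0.    ]
[ 0.41  -0.255  0.14 ] [-0.0252 -0.0013 -0.    ]
```

```bash

python3 -m inch '[[[0,0,0],[0,-0.035,-0.01],1],[[0,0,0],[-0.003,-0.035,-0.005],1],[[0,0,0],[-0.013,-0.056,0],1],[[0,0,0],[-0.013,-0.056,0],1],[[0,0,0],[-0.021,-0.046,0],1],[[0,0,0],[-0.021,-0.046,0],1],[[0,0,0],[-0.03,-0.04,0],1],[[0,0,0],[-0.03,-0.04,0],1],[[0,0,0],[-0.037,-0.034,0],1],[[0,0,0],[-0.037,-0.034,0],1]]'
python3 - <<'E'
import io,contextlib
with contextlib.redirect_stdout(io.StringIO()): from fit import *
from h import to
to(*[h+rot(C[2]-a)@[-.021,-.15,.14] for a in (.4,.25,.12,.05,0)])
E
```

```text
clock: 4.57
eef_pos: [0.4538, -0.175, 0.1475]
tool_rot: [0.755, 0.656, 0.001, 0.001]
ft_force: [-0.3, -0.8, -0.1]
grip_width: 0.0001
grasp_force: 0.2
t 4.57 tcp [ 0.4538 -0.175   0.1475] y-ang -0.1404 z [ 0.003 -0.    -1.   ] F [-0.3 -0.8 -0.1] w 5.77792755519289e-05 0.24717726736184886
[ 0.431 -0.198  0.14 ] [-0.0877 -0.0631  0.025 ]
[ 0.421 -0.218  0.14 ] [-0.071  -0.0261 -0.0001]
[ 0.414 -0.237  0.14 ] [-0.0641 -0.0138 -0.    ]
[ 0.411 -0.247  0.14 ] [-0.0351 -0.004  -0.    ]
[ 0.41  -0.255  0.14 ] [-0.0252 -0.0013 -0.    ]
```

```bash

python3 -m inch '[[[0,0,0],[-0.044,-0.03,0.01],1],[[0,0,0],[-0.044,-0.03,0.01],1],[[0,0,0],[-0.036,-0.013,0],1],[[0,0,0],[-0.036,-0.013,0],1],[[0,0,0],[-0.032,-0.007,0],1],[[0,0,0],[-0.032,-0.007,0],1],[[0,0,0],[-0.018,-0.002,0],1],[[0,0,0],[-0.018,-0.002,0],1]]'
python3 -m inch '[[[0,0,0],[-0.013,0,0],1],[[0,0,0],[-0.013,0,0],1],[[0,0,0],[0,0,0],1]]'
python3 - <<'E'
from h import *
to((.41,-.26,.14)); snap('scene','s3')
s=cv2.imread('pics/s3.png')[180:440,60:380]
cv2.imwrite('pics/s3c.png',cv2.resize(s,(736,598),interpolation=cv2.INTER_CUBIC))
E
```

```text
clock: 5.23
eef_pos: [0.413, -0.247, 0.141]
tool_rot: [0.756, 0.655, 0.003, -0.0]
ft_force: [4.8, 9.7, 8.1]
grip_width: -0.0003
grasp_force: 5.1
clock: 5.48
eef_pos: [0.4114, -0.2572, 0.1408]
tool_rot: [0.756, 0.655, 0.0, 0.002]
ft_force: [0.7, -1.6, 4.9]
grip_width: -0.0001
grasp_force: 0.0
t 5.48 tcp [ 0.4114 -0.2572  0.1408] y-ang -0.1434 z [ 0.002 -0.002 -1.   ] F [ 0.7 -1.6  4.9] w -8.222964796155095e-05 0.0
[ 0.41 -0.26  0.14] [-0.0099 -0.0031  0.0028]
```

View pics/s3c.png

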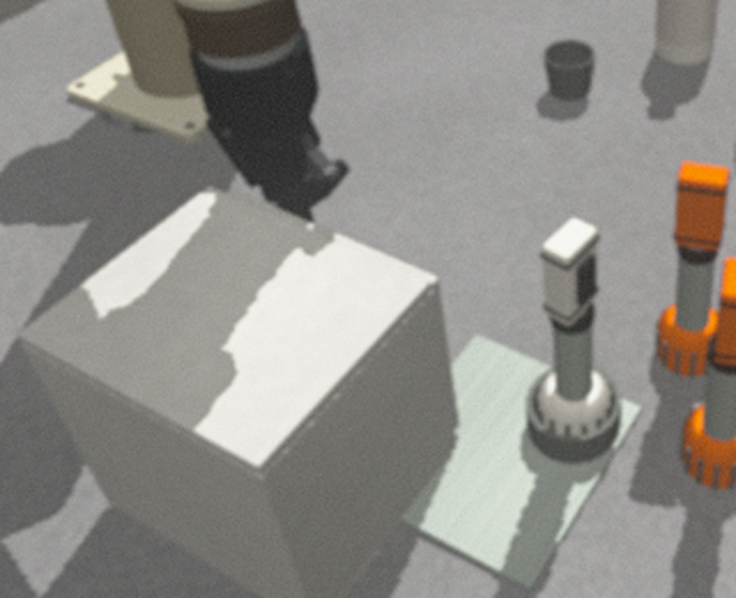

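The door no longer sticks out of the front at crop (440,300), and the force rose to 9.7 N and then dropped to about 1.6 N, as it would when the catch snaps in. I'll press a few mm more to confirm, then back off.

```bash

python3 -m inch '[[[0,0,0],[-0.015,0,0],1],[[0,0,0],[-0.012,0,0],1],[[0,0,0],[0,0,0],1]]'
python3 -m inch '[[[0,0,0],[0.06,0,0],1],[[0,0,0],[0.08,0,0],1],[[0,0,0],[0.08,0,0],1],[[0,0,0],[0.03,0,-0.06],1],[[0,0,0],[0,0,-0.08],-1],[[0,0,0],[0,0,-0.1],-1],[[0,0,0],[0,0,-0.12],-1],[[0,0,0],[0,0,-0.12],-1],[[0,0,0],[0,0,-0.08],-1],[[0,0,0],[0,0,0],-1]]'
python3 - <<'E'
from h import *
c=snap('top','t3')
to((.63,-.228,.31))
s=cv2.imread('pics/t3.png')[130:370,340:580]
cv2.imwrite('pics/t3c.png',cv2.resize(s,(600,600),interpolation=cv2.INTER_CUBIC))
E
```

```text
clock: 5.78
eef_pos: [0.411, -0.2582, 0.1409]
tool_rot: [0.755, 0.656, 0.006, -0.003]
ft_force: [3.4, 19.4, 12.7]
grip_width: -0.0001
grasp_force: 8.7
clock: 6.62
eef_pos: [0.4218, -0.1906, 0.3132]
tool_rot: [0.756, 0.655, 0.002, 0.004]
ft_force: [0.9, -0.2, -1.2]
grip_width: 0.0723
grasp_force: 0.0
t 6.67 tcp [ 0.421  -0.1902  0.3104] y-ang -0.143 z [ 0.005 -0.002 -1.   ] F [ 0.1  0.2 -0.8] w 0.07897397956144983 0.0
[ 0.63  -0.228  0.31 ] [-0.0253  0.7075  0.0047]
```

View pics/t3c.png

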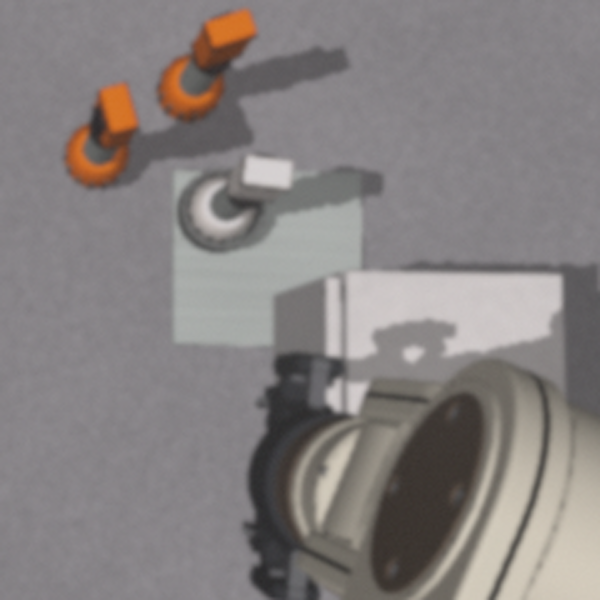

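The door is flush: its edge runs along x≈335 at the cupboard front in the crop. The brush hasn't moved (grip top at (267,172)). Moving over the grip.

```bash

python3 -m inch '[[[0,0,0],[-0.003,0.09,0],-1],[[0,0,0],[-0.003,0.09,0],-1],[[0,0,0],[-0.003,0.09,0],-1],[[0,0,0],[-0.003,0.09,0],-1],[[0,0,0],[-0.003,0.09,0],-1],[[0,0,0],[-0.003,0.09,0],-1],[[0,0,0],[-0.004,0.09,0],-1],[[0,0,0],[-0.003,0.077,0],-1],[[0,0,0],[0,0,0],-1],[[0,0,0],[0,0,0],-1]]'
python3 - <<'E'
from h import *
to((.63,-.228,.31),(.63,-.228,.154))
c=snap('wrist','w1'); print(proj(c,(.63,-.228,.21)))
E
```

```text
clock: 7.5
eef_pos: [0.6287, -0.2271, 0.3031]
tool_rot: [0.756, 0.655, -0.002, -0.003]
ft_force: [-1.1, -0.2, -0.3]
grip_width: 0.0851
grasp_force: 0.0
t 7.5 tcp [ 0.6287 -0.2271  0.3031] y-ang -0.1427 z [-0.007  0.002 -1.   ] F [-1.1 -0.2 -0.3] w 0.08505906982587971 0.0
[ 0.63  -0.228  0.31 ] [-0.0023  0.0046 -0.0229]
[ 0.63  -0.228  0.154] [-0.0007  0.0036  0.52  ]
(np.float64(325.4406944556721), np.float64(247.78297524676248))
```

View pics/w1.png

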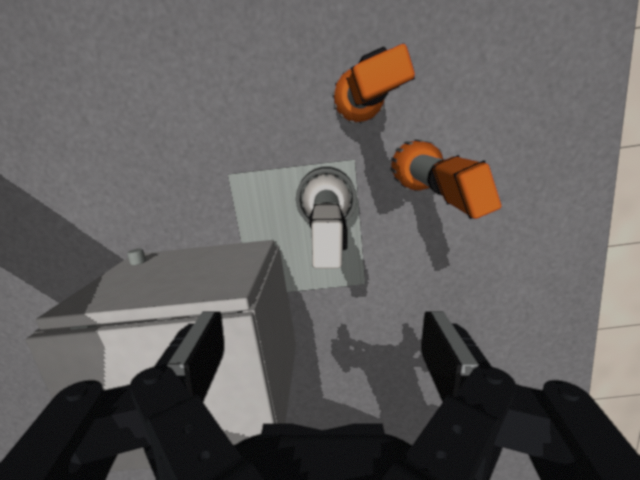

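The wrist picture shows the white grip top centred at about (327,244), against a predicted (325,248), so within 1–2 mm. The button is the dark edge on its right, toward the +y finger. Descending and closing.

```bash

python3 -m inch '[[[0,0,0],[0,0.006,0.04],-1],[[0,0,0],[0,0,0.05],-1],[[0,0,0],[0,0,0.05],-1],[[0,0,0],[0,0,0.05],-1],[[0,0,0],[0,0,0.05],-1],[[0,0,0],[0,0,0.05],-1],[[0,0,0],[0,0,0.05],-1],[[0,0,0],[0,0,0.05],-1],[[0,0,0],[0,0,0.04],-1],[[0,0,0],[0,0,0.04],-1]]'
python3 -m inch '[[[0,0,0],[0,0,0.014],-1],[[0,0,0],[0,0,0],-1],[[0,0,0],[0,0,0],-1],[[0,0,0],[0,0,0],-1]]'
python3 -c "
from h import *
to((.63,-.228,.154))"
```

```text
clock: 8.38
eef_pos: [0.6286, -0.2272, 0.1668]
tool_rot: [0.756, 0.655, -0.0, -0.0]
ft_force: [-0.2, 0.2, -0.3]
grip_width: 0.0854
grasp_force: 0.0
clock: 8.72
eef_pos: [0.6305, -0.2276, 0.1641]
tool_rot: [0.756, 0.655, 0.0, 0.001]
ft_force: [0.2, 0.4, 0.3]
grip_width: 0.0853
grasp_force: 0.0
t 8.72 tcp [ 0.6305 -0.2276  0.1641] y-ang -0.1433 z [ 0.002 -0.001 -1.   ] F [0.2 0.4 0.3] w 0.0852595624342544 0.0
[ 0.63  -0.228  0.154] [-0.0014 -0.0017  0.0336]
```

```bash

python3 -m inch '[[[0,0,0],[0,0,0.03],-1],[[0,0,0],[0,0,0],-1],[[0,0,0],[0,0,0],1],[[0,0,0],[0,0,0],1],[[0,0,0],[0,0,0],1],[[0,0,0],[0,0,0],1],[[0,0,0],[0,0,0],1],[[0,0,0],[0,0,0],1],[[0,0,0],[0,0,0],1],[[0,0,0],[0,0,0],1]]'
python3 -c "
from h import *
to((.63,-.228,.154))"
```

```text
clock: 9.55
eef_pos: [0.6306, -0.2275, 0.154]
tool_rot: [0.756, 0.655, 0.0, 0.0]
ft_force: [0.6, 1.0, 1.5]
grip_width: 0.0216
grasp_force: 60.3
t 9.55 tcp [ 0.6306 -0.2275  0.154 ] y-ang -0.1432 z [ 0.001 -0.    -1.   ] F [0.6 1.  1.5] w 0.021554423995965296 60.30996859073639
[ 0.63  -0.228  0.154] [-0.002  -0.0018 -0.0001]
```

The opening is 21.6 mm at 60 N, so the button is fully in. Drawing the grip up slowly.

```bash

python3 -m inch '[[[0,0,0],[0,0,-0.028],1],[[0,0,0],[0,0,-0.028],1],[[0,0,0],[0,0,-0.028],1],[[0,0,0],[0,0,-0.028],1],[[0,0,0],[0,0,-0.028],1],[[0,0,0],[0,0,-0.028],1],[[0,0,0],[0,0,-0.028],1],[[0,0,0],[0,0,-0.028],1],[[0,0,0],[0,0,-0.028],1],[[0,0,0],[0,0,-0.028],1]]'
python3 -m inch '[[[0,0,0],[0,0,-0.01],1],[[0,0,0],[0,0,-0.01],1],[[0,0,0],[0,0,-0.01],1],[[0,0,0],[0,0,0],1],[[0,0,0],[0,0,0],1]]'
python3 -c "
from h import *
to((.63,-.228,.31))"
```

```text
clock: 10.38
eef_pos: [0.6304, -0.2274, 0.2384]
tool_rot: [0.756, 0.655, 0.0, 0.0]
ft_force: [1.1, -0.9, -4.7]
grip_width: 0.0209
grasp_force: 61.5
clock: 10.8
eef_pos: [0.6303, -0.2274, 0.2462]
tool_rot: [0.756, 0.655, -0.0, -0.0]
ft_force: [0.0, -0.1, -4.9]
grip_width: 0.0214
grasp_force: 61.5
t 10.8 tcp [ 0.6303 -0.2274  0.2462] y-ang -0.1432 z [-0.  0. -1.] F [ 0.  -0.1 -4.9] w 0.021377163455629965 61.4911363273859
[ 0.63  -0.228  0.31 ] [-0.002  -0.0009 -0.2126]
```

The wrist now carries about 4.9 N, the whole brush at its end stop. Lifting clear.

```bash

python3 -m inch '[[[0,0,0],[0,0,-0.022],1],[[0,0,0],[0,0,-0.022],1],[[0,0,0],[0,0,-0.022],1],[[0,0,0],[0,0,-0.022],1],[[0,0,0],[0,0,-0.022],1],[[0,0,0],[0,0,-0.022],1],[[0,0,0],[0,0,-0.022],1],[[0,0,0],[0,0,-0.022],1],[[0,0,0],[0,0,-0.022],1],[[0,0,0],[0,0,-0.022],1]]'
python3 -m inch '[[[0,0,0],[0,0,0],1],[[0,0,0],[0,0,0],1],[[0,0,0],[0,0,0],1],[[0,0,0],[0,0,0],1],[[0,0,0],[0,0,0],1],[[0,0,0],[0,0,0],1]]'
python3 - <<'E'
from h import *
to(); c=snap('scene','s4')
x,y,z=telemetry.get_obs()['eef_pos']; g=z+.022
print('head underside px expected at z',g-.25,proj(c,(x,y,g-.25)),'grip',proj(c,(x,y,g)))
s=cv2.imread('pics/s4.png')[130:430,60:460]
cv2.imwrite('pics/s4c.png',cv2.resize(s,(800,600),interpolation=cv2.INTER_CUBIC))
E
```

```text
clock: 11.63
eef_pos: [0.6304, -0.2274, 0.3133]
tool_rot: [0.756, 0.655, 0.0, 0.0]
ft_force: [-0.0, 0.5, -3.5]
grip_width: 0.0214
grasp_force: 61.5
clock: 12.13
eef_pos: [0.6302, -0.2274, 0.3121]
tool_rot: [0.756, 0.655, -0.0, -0.0]
ft_force: [-0.6, 0.2, -3.7]
grip_width: 0.0214
grasp_force: 61.5
t 12.13 tcp [ 0.6302 -0.2274  0.3121] y-ang -0.1432 z [-0.001  0.    -1.   ] F [-0.6  0.2 -3.7] w 0.021416432549099244 61.51278130710125
head underside px expected at z 0.08423892931312449 (np.float64(308.9999472847354), np.float64(335.80212990042753)) grip (np.float64(305.583610050302), np.float64(216.33124431178436))
```

View pics/s4c.png

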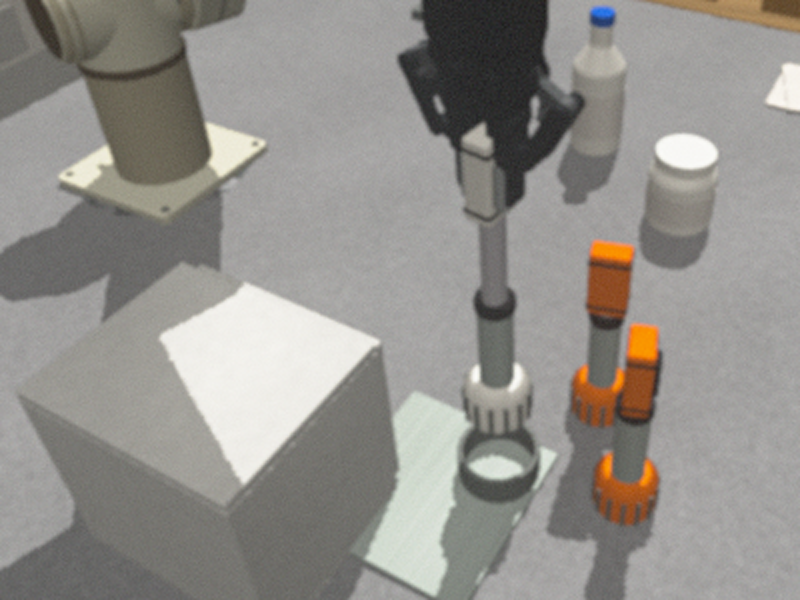

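The brush hangs extended and upright, with its rod visible between crop (493,215) and (495,290). Its head, bottom edge at (498,430), is clear above the empty holder at (498,465). The door is shut and the bottle and jar haven't moved.

```bash
python3 -c "
from workcell import workorder; print(workorder.job_done())"
```

```text
the job is handed in; nothing more can be done
None
```

I handed the job in at about 12 s on the robot clock: the door is shut behind its catch, and the brush is gripped, fully extended and upright, with its head about 84 mm above the table; the judge returned no verdict.

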